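Feeler blade test of two lid gaps on a vanity

ROBOT

A 6-joint arm with a two-finger parallel gripper is mounted at the origin on the work surface. World frame = base frame: x ahead of the robot, y to its left, z up, the work surface at z = 0. Lengths are in m, angles in rad, forces in N, time in s.
With the tool pointing down it reaches from about 0.3 to 0.775 m from the base axis. Payload 14.6 kg.
Tool frame: the origin (TCP) lies at the very end of the fingers, on their centre line; the grasp point (between the pads) lies 19 mm behind it; z points along the fingers, y is the line along which they close (so a half turn about z gives the same grasp; the last joint's range is limited). The gripper opens to 94 mm and grips with 3 to 60 N. Pads are 16 mm wide; open, the fingers measure 119 mm over their backs; the gripper's body (75 mm by 177 mm) begins 78 mm behind the grasp point.
Start: joints at [-1.388, 0.3, 1.521, -0, 1.321, -0.067], TCP at [0.136, -0.533, 0.205] pointing down, gripper open.
Joint ranges: [-3.03, 3.03], [-0.79, 2.21], [0.23, 2.52], [-1.04, 4.18], [0, 3.07], [-2.55, 2.55]. Speed limits (rad/s): [2.22, 2.22, 2.57, 3.14, 3.14, 3.14].

INTERFACE

Orientations are given as [roll, pitch, yaw] about the fixed x, y, z axes, in that order (R = Rz(yaw) Ry(pitch) Rx(roll)).
In Python, from station import telemetry, cams, hand_in, nets gives the robot as it stands.
- The arm moves only by the tool move_arm, never from a script. Its argument "increments" is a list of rows, each a list of 4 numbers: the shift along the tool's x, y, z in m, then the turn about the tool's z in rad. In form: [[tx, ty, tz, roll], ...]. A call has 1 to 20 rows; each row shifts and turns the commanded pose from where the row before left it, along the tool's axes as they then stand; what a row does not reach is not made up. A row lasts 1/8 s, in which the tool goes at most 62.5 mm and 10.7 degrees, less where a joint would pass 70% of its speed; a pose out of reach is approached as far as the arm can. A call is refused whole if a number of a shift passes 0.0625 or a number of a turn 0.188, either way. A call with a gripper value outside its range is refused whole. "grip" is the opening, from 0 (shut) to 1 (fully open), set as the call begins (left out, the last holds). The fingers move at their own pace and stop on an object; "force" is the grip in N (left out, the last holds). Time passes only in rows, so rows that do not move let the fingers close. It gives the time, the measured TCP pose, the force, the opening and the grip force at its end, in the units of the state.
- telemetry.get_obs(): the state, without advancing time (a new reading comes with each control period).
- cams.camera(name): name is "scene" or "top"; returns the picture (384x512x3 uint8, blue, green, red); there is no depth.
- cams.camera_model(name): a dict with "intrinsics" (3x3 intrinsics, pixels), "xyz" and "attitude" of the camera in the world. Camera axes: x right, y up, looking along -z (the intrinsics and any distortion apply to the point x, -y, -z); pixel columns grow to the right and rows downward; lengths in m; the calibration is good to about 2 mm. A picture is of the moment at which its call begins. camera_model takes no time and is no camera call.
- hand_in(): hands the job in; it is judged then, once.
Trained networks look in the newest picture that a camera, given by its name, has taken for a name from the list of things; names that differ only in an ending like _2 or _b are one class to them, and where a whole thing is asked for, a point or a joint stands for the part that bears it (a point fixed in the world has none). Each returns a list of dicts, best first, with "conf" (0 to 1); they miss things now and then, are a little off and sometimes report something else, mostly with a low value. They report only what shows in the picture. A call takes as long as a camera call. They do not tell look-alikes from the thing itself.
- nets.search_frame(camera, query): "extent" ([left, top, right, bottom] in pixels, round what is visible of it).
- nets.mark_of(camera, query): "centre" ([column, row] in pixels: a listed point, or the origin of a listed thing).
The state is a dict: "time_s": time; "qpos": joint angles; "joint_vel": joint speeds; "tau": joint torques, N m; "ee_pos": TCP position; "eef_rot": TCP orientation; "force": force on the tool from outside, world axes, zero at the start; "moment": the same for the moment, N m; "grip_width": finger opening in m; "grip_force": force on a finger pad.
Only numpy, scipy, OpenCV 4.12 (cv2) and the standard library are available. Lean on these libraries where they do the work, as an engineer would, in place of code of your own. Each camera call takes 0.05 s, during which the arm holds its last target. There are 200 camera calls.

TASK

Test the lid gaps of the two boxes with the blue-handled feeler blade, kept upright and in line with each gap. First press its tip lightly on the middle of the white box's narrow gap for a moment to confirm that it jams there, then slide it down into the lid gap of the bamboo box, where it fits, let go of it only when it is fully home, and leave it standing there. Do not knock the amber jar.

Things in the scene. Friction and masses are not known exactly. Their poses are not given: they have to be found in the camera images.
- blade: Feeler blade: steel, 6 mm thick (x), 40 wide (y), 45 long, round tip edge, under a blue handle 28 (x) by 50 (y) by 40 mm high; about 90 g. Origin: middle of the tip edge, z up; handle at z 45 to 85 mm. Starts upright in the loose slot of a fixed cork holder 50 by 78 by 50 mm tall, handle resting on it, tip 5 mm above the vanity. Grip the handle across its 28 mm, lift straight up over 45 mm.
- bamboo_box: Fixed shut pale bamboo box, chrome spring clip in front, 70 mm tall, x -130 to 32, y -85 to 85 mm. Lid gap between lid and back rail: open upward, 14 mm wide (x), 60 long (y), 62 deep. Origin on the vanity top straight below the gap's middle; gap mouth at z = 70 mm. The blade fits: fully home, its handle rests on the box top, tip 25 mm above the vanity.
- white_box: Fixed shut white box with brass hinges; size, origin and axes as the bamboo box (gap mouth 70 mm above the origin), but its lid gap is only 4 mm wide (x) by 60 mm long (y), so the blade's tip jams on the mouth. The boxes stand one to the left and one to the right, in either order.
- jar: Squat amber glass jar with black cap, loose, 64 mm in diameter, 60 mm tall, 220 g. Origin at the centre of its underside. A bystander: leave it where it stands.
Things that resemble listed ones, but are neither listed nor needed, are in the scene too. What is shaped like the white_box but green or turquoise is not meant. Leave any black or turquoise look-alike of the blade alone.

How it is judged:
By the outcome, as a careful person would: the job done as asked, in the order asked, and still so for the second after the job is handed in, with the robot touching nothing.
It also fails if it takes over 48 s, if anything falls off the work surface, if the arm or the gripper's body presses on something with over 40 N, if the wrist force passes 120 N, or if a joint passes its speed limit or range.

## Working session

There is one attempt and no reset: what is moved stays moved. The work goes in short steps, Python scripts to look and compute and a tool call to move; the robot and the scene stay as the last step left them, time stands still between calls to the robot, and variables do not carry over. Pictures are saved under pics/ and viewed, at most 10 in all, crops included, and the job is handed in when it is done.

Besides the shell and the picture viewer there is one more tool, called after "Emit:" as name([rows], argument=value, ...), one row to a line, values as JSON. move_arm: Moves the arm, as the interface text tells. Its arguments: {"type":"object","properties":{"increments":{"type":"array"},"grip":{"type":"number"},"force":{"type":"number"}},"required":["increments"]}

```bash
mkdir -p pics; cat > h.py <<'E'
import numpy as np, cv2
from station import telemetry, cams, hand_in, nets
from scipy.spatial.transform import Rotation as R
def model(c):
    m=cams.camera_model(c); a=np.array(m["attitude"],float)
    Rm=a if a.shape==(3,3) else R.from_euler('xyz',a).as_matrix()
    return np.array(m["intrinsics"]),np.array(m["xyz"],float),Rm,m
def ray(c,px,z):
    K,t,Rm,_=model(c); d=np.linalg.inv(K)@[px[0],px[1],1]; d=Rm@(d*[1,-1,-1])
    return t+d*(z-t[2])/d[2]
def proj(c,p):
    K,t,Rm,_=model(c); q=(Rm.T@(np.array(p)-t))*[1,-1,-1]; q=K@q; return q[:2]/q[2]
E
python3 - <<'E'
from h import *
for c in("scene","top"):
    print(cams.camera_model(c)); im=cams.camera(c); cv2.imwrite(f"pics/{c}0.png",im)
    for q in("blade","bamboo_box","white_box","jar"):
        print(c,q,[(np.round(d["extent"]).tolist(),round(d["conf"],2)) for d in nets.search_frame(c,q)],[(np.round(d["centre"],1).tolist(),round(d["conf"],2)) for d in nets.mark_of(c,q)])
E
```

```text
{'intrinsics': array([[480.62665144,   0.        , 254.06975463],
       [  0.        , 480.62665144, 187.83240804],
       [  0.        ,   0.        ,   1.        ]]), 'xyz': array([1.54788312, 0.28420182, 1.08594736]), 'attitude': array([0.74702278, 0.01324362, 1.71763996])}
scene blade [([209.0, 115.0, 223.0, 135.0], 0.78), ([215.0, 158.0, 233.0, 184.0], 0.59), ([203.0, 134.0, 222.0, 151.0], 0.49)] [([223.5, 182.0], 0.92), ([213.7, 159.2], 0.63), ([214.7, 137.1], 0.62)]
scene bamboo_box [([103.0, 127.0, 161.0, 182.0], 0.9)] [([134.9, 174.1], 0.71)]
scene white_box [([355.0, 154.0, 427.0, 218.0], 0.86), ([280.0, 148.0, 340.0, 206.0], 0.85), ([281.0, 206.0, 351.0, 274.0], 0.66)] [([308.8, 194.5], 0.96), ([385.3, 202.5], 0.77), ([312.6, 259.6], 0.61)]
scene jar [([196.0, 188.0, 214.0, 219.0], 0.61), ([203.0, 135.0, 222.0, 150.0], 0.19)] [([206.6, 209.0], 0.91)]
{'intrinsics': array([[438.50966962,   0.        , 260.80132242],
       [  0.        , 438.50966962, 193.05309536],
       [  0.        ,   0.        ,   1.        ]]), 'xyz': array([0.32550814, 0.11876181, 1.17775624]), 'attitude': array([ 0.21042338, -0.00597441, -1.62661003])}
top blade [([303.0, 226.0, 320.0, 241.0], 0.67), ([310.0, 267.0, 332.0, 281.0], 0.67), ([282.0, 192.0, 304.0, 208.0], 0.6)] [([311.7, 236.7], 0.79), ([290.9, 204.6], 0.61), ([316.0, 275.7], 0.55)]
top bamboo_box [([361.0, 173.0, 452.0, 252.0], 0.67)] [([391.4, 198.0], 0.81), ([295.8, 157.2], 0.38)]
top white_box [([140.0, 95.0, 212.0, 168.0], 0.89), ([156.0, 182.0, 227.0, 250.0], 0.71), ([52.0, 184.0, 140.0, 263.0], 0.58)] [([195.6, 201.5], 0.89), ([181.1, 120.8], 0.78), ([108.7, 205.6], 0.66)]
top jar [] [([294.1, 156.8], 0.72)]
```

```bash
python3 - <<'E'
import cv2
a=cv2.imread("pics/scene0.png")[90:300,80:450]; b=cv2.imread("pics/top0.png")[70:310,20:480]
cv2.imwrite("pics/s1.png",cv2.resize(a,None,fx=2.1,fy=2.1,interpolation=cv2.INTER_CUBIC)); cv2.imwrite("pics/t1.png",cv2.resize(b,None,fx=1.7,fy=1.7,interpolation=cv2.INTER_CUBIC))
E
```

```text
(no output)
```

View pics/s1.png

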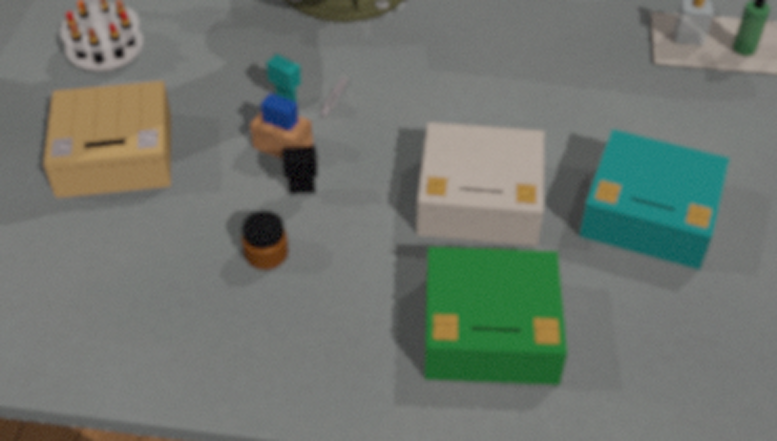

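View pics/t1.png

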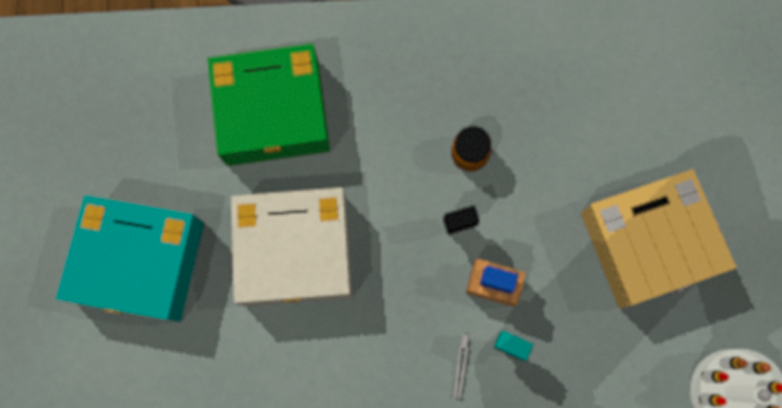

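The target blade is the blue-topped one in the cork holder: top image (313,233), scene image about (213,143). The black one (291,199) and the turquoise one (322,273) are look-alikes. The white box is at top (191,215), the bamboo box at (408,210), and the green and turquoise boxes are decoys. I'll fit the poses next.

```bash
cat >> h.py <<'E'
from scipy.optimize import minimize
def hull(c,x,y,yaw,b,z0=0,s=4):
    P=[proj(c,[x+np.cos(yaw)*u-np.sin(yaw)*v,y+np.sin(yaw)*u+np.cos(yaw)*v,w+z0]) for u in b[0] for v in b[1] for w in b[2]]
    m=np.zeros((384*s,512*s),np.uint8)
    cv2.fillConvexPoly(m,cv2.convexHull(np.round((np.array(P)+.5)*s-.5).astype(np.int32)),255)
    return cv2.resize(m,(512,384),interpolation=cv2.INTER_AREA)/255.
def fit(masks,x0,b,z0=0):
    f=lambda p:sum(np.abs(hull(c,p[0]/100,p[1]/100,p[2]/10,b,z0)-m).sum()/m.sum() for c,m in masks.items())
    best=None
    for yaw in x0[2]:
        r=minimize(f,[x0[0]*100,x0[1]*100,yaw*10],method="Nelder-Mead",options=dict(initial_simplex=np.array([[0,0,0],[1,0,0],[0,1,0],[0,0,1.5]])+[x0[0]*100,x0[1]*100,yaw*10],maxiter=120))
        if best is None or r.fun<best.fun: best=r
    return best.x/[100,100,10],best.fun
E
cat > m.py <<'E'
from h import *
ims={c:cv2.imread(f"pics/{c}0.png") for c in("scene","top")}
hsv={c:cv2.cvtColor(i,cv2.COLOR_BGR2HSV) for c,i in ims.items()}
def comp(m,px):
    n,l,s,ce=cv2.connectedComponentsWithStats(m.astype(np.uint8)); k=1+np.argmin([np.hypot(*(ce[i]-px))+(s[i,4]<6)*999 for i in range(1,n)]); return (l==k),s[k],ce[k]
mb={}
for c,px in(("scene",(213,143)),("top",(313,233))):
    h=hsv[c]; m,s,ce=comp((h[...,0]>105)&(h[...,0]<130)&(h[...,1]>120),px); mb[c]=m.astype(float); print(c,s,ce)
p=ray("top",(313.5,233.5),.09); print("ray",p)
H=[[-.014,.014],[-.025,.025],[.045,.085]]
for cs in(["top"],["scene","top"]): print("blade",fit({c:mb[c] for c in cs},[p[0],p[1],[-.6,-.2,.2,.6]],H,.005))
B=[[-.13,.032],[-.085,.085],[0,.07]]
for name,st,ss in(("white",(189,194.5),(309,180)),("bamboo",(402.5,191),(130,158))):
    for c,px in(("top",st),("scene",ss)):
        g=cv2.cvtColor(ims[c],cv2.COLOR_BGR2GRAY); x,y=map(int,px); w=ims[c][y-9:y+10,x-18:x+19]
        gg=g[y-9:y+10,x-18:x+19].astype(float); med=np.median(gg); wt=np.clip(med*.75-gg,0,None)
        k,l=cv2.connectedComponents((wt>0).astype(np.uint8)); best=max(range(1,k),key=lambda i:wt[l==i].sum()); wt[l!=best]=0
        yy,xx=np.nonzero(wt); W=np.array([ray(c,(a+x-18,b+y-9),.07)[:2] for a,b in zip(xx,yy)]); ww=wt[yy,xx]
        mu=(W*ww[:,None]).sum(0)/ww.sum(); C=np.cov(W.T,aweights=ww); e,v=np.linalg.eigh(C); d=v[:,1]*np.sign(v[1,1])
        ext=(W-mu)@d
        print(name,c,len(xx),np.round(mu,4),"yaw",round(np.arctan2(-d[0],d[1]),3),"ends",ext.min().round(3),ext.max().round(3))
        if c=="top": p0=mu; yw=np.arctan2(-d[0],d[1])
    ms={}
    for c in ims:
        h=hsv[c]; roi=cv2.dilate((hull(c,*p0,yw,B)>0).astype(np.uint8),np.ones((15,15)))>0
        q=(h[...,1]>70)&(h[...,0]<35) if name=="bamboo" else (ims[c][...,2].astype(int)-ims[c][...,0]>8)
        q=cv2.morphologyEx((q&roi).astype(np.uint8),cv2.MORPH_CLOSE,np.ones((7,7)))
        q=max((cv2.connectedComponents(q)[1]==i for i in range(1,cv2.connectedComponents(q)[0])),key=np.sum)
        ms[c]=q.astype(float); o=ims[c].copy(); o[hull(c,*p0,yw,B)*(1-q)>.5]=(0,0,255); o[q&(hull(c,*p0,yw,B)<.5)]=(255,0,255); ims[c+name]=o
    for cs in(["top"],["scene","top"]): print(name,fit({c:ms[c] for c in cs},[p0[0],p0[1],[yw]],B))
o=np.vstack([np.hstack([ims["topwhite"][170:270,130:260],ims["topbamboo"][160:260,345:475]]),np.hstack([ims["scenewhite"][135:235,240:370],ims["scenebamboo"][110:210,70:200]])])
cv2.imwrite("pics/chk.png",cv2.resize(o,None,fx=3,fy=3,interpolation=0))
print("jar",ray("top",(20+472/1.7,70+144/1.7),.06),"black",ray("top",(291,199),.09),"turq",ray("top",(322,273),.09)); print(proj("scene",p))
E
python3 m.py
```

```text
scene [205 135  16  16 191] [212.61780105 142.46073298]
top [303 227  21  15 217] [313.26267281 234.11520737]
ray [ 0.44716794 -0.02593716  0.09      ]Traceback (most recent call last):
  File "m.py", line 11, in <module>
    for cs in(["top"],["scene","top"]): print("blade",fit({c:mb[c] for c in cs},[p[0],p[1],[-.6,-.2,.2,.6]],H,.005))
                                                      ~~~^^^^^^^^^^^^^^^^^^^^^^^^^^^^^^^^^^^^^^^^^^^^^^^^^^^^^^^^^^
  File "h.py", line 23, in fit
    r=minimize(f,[x0[0]*100,x0[1]*100,yaw*10],method="Nelder-Mead",options=dict(initial_simplex=np.array([[0,0,0],[1,0,0],[0,1,0],[0,0,1.5]])+[x0[0]*100,x0[1]*100,yaw*10],maxiter=120))
    res = _minimize_neldermead(fun, x0, args, callback, bounds=bounds,
                               **options)
    fxr = func(xr)
    fx = function(np.copy(x), *(wrapper_args + args))
  File "h.py", line 20, in <lambda>
    f=lambda p:sum(np.abs(hull(c,p[0]/100,p[1]/100,p[2]/10,b,z0)-m).sum()/m.sum() for c,m in masks.items())
               ~~~^^^^^^^^^^^^^^^^^^^^^^^^^^^^^^^^^^^^^^^^^^^^^^^^^^^^^^^^^^^^^^^^^^^^^^^^^^^^^^^^^^^^^^^^^
  File "h.py", line 20, in <genexpr>
    f=lambda p:sum(np.abs(hull(c,p[0]/100,p[1]/100,p[2]/10,b,z0)-m).sum()/m.sum() for c,m in masks.items())
                          ~~~~^^^^^^^^^^^^^^^^^^^^^^^^^^^^^^^^^^
  File "h.py", line 15, in hull
    P=[proj(c,[x+np.cos(yaw)*u-np.sin(yaw)*v,y+np.sin(yaw)*u+np.cos(yaw)*v,w+z0]) for u in b[0] for v in b[1] for w in b[2]]
       ~~~~^^^^^^^^^^^^^^^^^^^^^^^^^^^^^^^^^^^^^^^^^^^^^^^^^^^^^^^^^^^^^^^^^^^^^^
  File "h.py", line 12, in proj
    K,t,Rm,_=model(c); q=(Rm.T@(np.array(p)-t))*[1,-1,-1]; q=K@q; return q[:2]/q[2]
             ~~~~~^^^
  File "h.py", line 5, in model
    m=cams.camera_model(c); a=np.array(m["attitude"],float)
ValueError: time passes only in moves, steps and waits
```

```bash
sed -i 's/^def model/import functools\n@functools.cache\ndef model/' h.py; time python3 m.py
```

```text
scene [205 135  16  16 191] [212.61780105 142.46073298]
top [303 227  21  15 217] [313.26267281 234.11520737]
ray [ 0.44716794 -0.02593716  0.09      ]
blade (array([ 0.44860835, -0.02565133, -0.27440535]), np.float64(0.30364145658263314))
blade (array([ 0.44908216, -0.02596084, -0.3994889 ]), np.float64(0.7205276571023613))
white top 38 [0.5677 0.2845] yaw 0.017 ends -0.029 0.028Traceback (most recent call last):
  File "m.py", line 17, in <module>
    k,l=cv2.connectedComponents((wt>0).astype(np.uint8)); best=max(range(1,k),key=lambda i:wt[l==i].sum()); wt[l!=best]=0
                                                               ~~~^^^^^^^^^^^^^^^^^^^^^^^^^^^^^^^^^^^^^^^^
ValueError: max() iterable argument is empty

real	0m8.464s
user	0m8.090s
sys	0m2.138s
```

```bash
sed -i 's/med\*.75-gg/med*(.75 if c=="top" else .88)-gg/' m.py; python3 m.py | tail -n +5
```

```text
blade (array([ 0.44908216, -0.02596084, -0.3994889 ]), np.float64(0.7205276571023613))
white top 38 [0.5677 0.2845] yaw 0.017 ends -0.029 0.028
white scene 38 [0.5672 0.2873] yaw 0.016 ends -0.026 0.026Traceback (most recent call last):
  File "m.py", line 24, in <module>
    for c in ims:
             ^^^
RuntimeError: dictionary changed size during iteration
```

```bash
sed -i 's/for c in ims:/for c in ("scene","top"):/' m.py; python3 m.py | tail -n +6
```

```text
white top 38 [0.5677 0.2845] yaw 0.017 ends -0.029 0.028
white scene 38 [0.5672 0.2873] yaw 0.016 ends -0.026 0.026
white (array([0.56876942, 0.28526329, 0.02145459]), np.float64(0.017307650733942973))
white (array([0.5683994 , 0.28602772, 0.02434963]), np.float64(0.050391659926642435))
bamboo top 123 [ 0.5481 -0.2678] yaw 0.282 ends -0.03 0.03
bamboo scene 78 [ 0.546  -0.2658] yaw 0.297 ends -0.028 0.03
bamboo (array([ 0.54823   , -0.26773988,  0.27649083]), np.float64(0.07301814266107072))
bamboo (array([ 0.54701122, -0.26695854,  0.2749656 ]), np.float64(0.15199409163700434))
jar [ 0.66221157 -0.00481189  0.06      ] black [0.53758823 0.0238712  0.09      ] turq [ 0.34951925 -0.03886374  0.09      ]
[211.6778132  138.49621088]
```

View pics/chk.png

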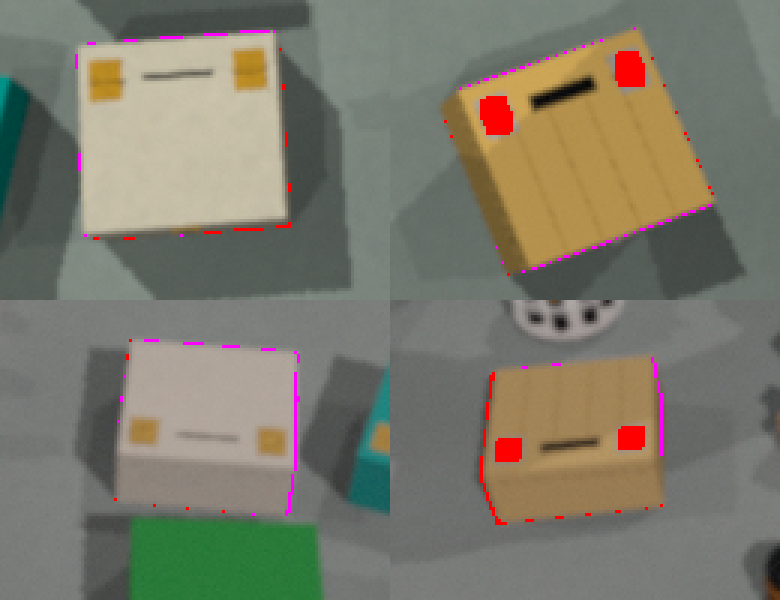

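The box fits agree to within about 1 mm. Next is an enlarged crop of the blue blade to confirm its identity and yaw.

```bash
cat > b.py <<'E'
from h import *
H=[[-.014,.014],[-.025,.025],[.05,.09]]; C=[[-.025,.025],[-.039,.039],[0,.05]]
outs=[];mb={};mc={}
for c,(x,y) in(("scene",(213,143)),("top",(313,234))):
    im=cv2.imread(f"pics/{c}0.png"); h=cv2.cvtColor(im,cv2.COLOR_BGR2HSV)
    q=np.zeros(h.shape[:2],bool); q[y-28:y+28,x-28:x+28]=1
    b=(h[...,0]>103)&(h[...,0]<135)&(h[...,1]>90)&q; k=(h[...,0]<25)&(h[...,1]>60)&(h[...,2]>50)&q
    mb[c]=b.astype(float); mc[c]=(b|k).astype(float)
for n,m,bx in(("handle",mb,H),("holder+",None,C)):
    for cs in(["top"],["scene"],["top","scene"]):
        if n=="handle": r=fit({c:m[c] for c in cs},[.448,-.026,[-.5,-.25]],bx)
        else:
            f=lambda p:sum(np.abs(np.maximum(hull(c,p[0]/100,p[1]/100,p[2]/10,C),hull(c,p[0]/100,p[1]/100,p[2]/10,H))-mc[c]).sum()/mc[c].sum() for c in cs)
            rr=[minimize(f,[44.8,-2.6,y0],method="Nelder-Mead",options=dict(initial_simplex=[[44.8,-2.6,y0],[45.8,-2.6,y0],[44.8,-1.6,y0],[44.8,-2.6,y0+1.5]])) for y0 in(-5,-2.5)]; r=min(rr,key=lambda t:t.fun); r=(r.x/[100,100,10],r.fun)
        print(n,cs,np.round(r[0],4),round(r[1],3))
p=r[0]
for c,(x,y) in(("scene",(213,143)),("top",(313,234))):
    im=cv2.resize(cv2.imread(f"pics/{c}0.png"),None,fx=8,fy=8,interpolation=cv2.INTER_CUBIC)
    for bx,col in((H,(0,255,255)),(C,(0,255,0))):
        m=cv2.resize((hull(c,*p,bx)*255).astype(np.uint8),None,fx=8,fy=8,interpolation=cv2.INTER_LINEAR)
        cv2.drawContours(im,cv2.findContours((m>127).astype(np.uint8),0,2)[0],-1,col,1)
    outs.append(im[(y-24)*8:(y+24)*8,(x-24)*8:(x+24)*8])
cv2.imwrite("pics/bl.png",np.hstack(outs))
E
python3 b.py
```

```text
handle ['top'] [ 0.4481 -0.0268 -0.3825] 0.245
handle ['scene'] [ 0.4427 -0.025  -0.5381] 0.255
handle ['top', 'scene'] [ 0.4462 -0.026  -0.412 ] 0.572
holder+ ['top'] [ 0.4488 -0.0275 -0.3399] 0.128
holder+ ['scene'] [ 0.4467 -0.0252 -0.363 ] 0.209
holder+ ['top', 'scene'] [ 0.4482 -0.0265 -0.343 ] 0.37
```

View pics/bl.png

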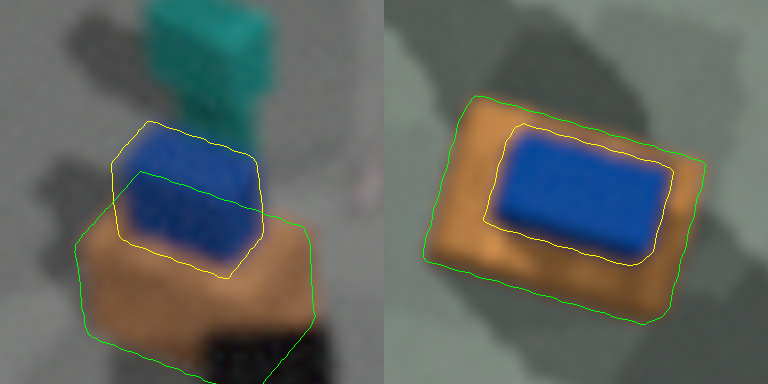

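```bash
cat > w.py <<'E'
from h import *
import sys
def state():
    o=telemetry.get_obs(); p=np.array(o["ee_pos"]); Rm=R.from_euler('xyz',o["eef_rot"]).as_matrix(); return o,p,Rm
def go(x,y,z,yaw):
    o,p,Rm=state(); d=Rm.T@(np.array([x,y,z])-p)
    cur=np.arctan2(Rm[1,1],Rm[0,1]); t=(yaw-cur+np.pi/2)%np.pi-np.pi/2
    print("t",o["time_s"],"pos",p.round(4),"rot",np.round(o["eef_rot"],4),"q",np.round(o["qpos"],3),"yclose",cur.round(3),"F",np.round(o["force"],2),"w",o["grip_width"],"gf",o["grip_force"])
    print("tool shift",d.round(4),"turn about tool z",(-t).round(4),"\ntool x",Rm[:,0].round(3),"y",Rm[:,1].round(3))
if __name__=="__main__": go(*map(float,sys.argv[1:]))
E
python3 w.py .4483 -.0267 .2 -.33
```

```text
t 0.9 pos [ 0.136  -0.5329  0.2054] rot [3.1416 0.     0.2499] q [-1.388  0.3    1.521 -0.     1.321 -0.067] yclose -1.321 F [ 0.35 -0.23 -0.51] w 0.09385957616291209 gf 0.0
tool shift [ 0.4278 -0.4133  0.0054] turn about tool z -0.9909 
tool x [ 0.969  0.247 -0.   ] y [ 0.247 -0.969  0.   ]
```

Emit:
move_arm([
  [0.0357,-0.0344,0,0],
  [0.0357,-0.0344,0,0],
  [0.0357,-0.0344,0,0],
  [0.0357,-0.0344,0,0],
  [0.0357,-0.0344,0,0],
  [0.0357,-0.0344,0,0],
  [0.0357,-0.0344,0,0],
  [0.0357,-0.0344,0,0],
  [0.0357,-0.0344,0,0],
  [0.0357,-0.0344,0,0],
  [0.0357,-0.0344,0,0],
  [0.0357,-0.0344,0,0],
  [0,0,0,-0.165],
  [0,0,0,-0.165],
  [0,0,0,-0.165],
  [0,0,0,-0.165],
  [0,0,0,-0.165],
  [0,0,0,-0.166],
], grip=0.6)

```text
time_s: 3.15
ee_pos: [0.449, -0.027, 0.2055]
eef_rot: [3.141, -0.0, 1.246]
force: [-0.6, 0.2, 0.2]
grip_width: 0.0561
grip_force: 0.0
```

```bash
python3 w.py .4483 -.0267 .056 -.33; python3 - <<'E'
from h import *
o=[]
for c in("scene","top"):
    im=cams.camera(c); cv2.imwrite(f"pics/{c}1.png",im); u,v=proj(c,[.448,-.027,.12]).astype(int); o.append(cv2.resize(im[max(v-48,0):max(v-48,0)+96,u-48:u+48],None,fx=4,fy=4,interpolation=cv2.INTER_CUBIC))
cv2.imwrite("pics/g1.png",np.hstack(o))
E
```

```text
t 3.15 pos [ 0.449  -0.027   0.2055] rot [ 3.1415 -0.      1.2462] q [-0.142  0.074  1.789 -0.     1.278  0.183] yclose -0.325 F [-0.56  0.24  0.18] w 0.05612730383239201 gf 0.0
tool shift [ 1.000e-04 -8.000e-04  1.495e-01] turn about tool z 0.0054 
tool x [0.319 0.948 0.   ] y [ 0.948 -0.319  0.   ]
```

View pics/g1.png

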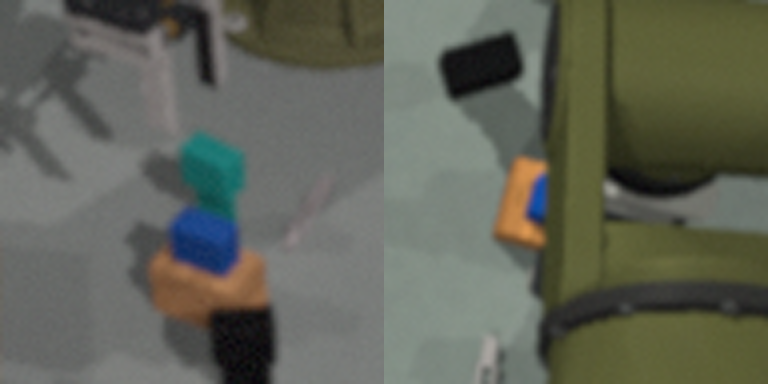

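The scene view shows the fingers straddling the line above the blue handle (crop 205,240), with fingertips at about (170,130) and (207,85), as predicted. I'll descend.

Emit:
move_arm([
  [0,-0.001,0.03,0.005],
  [0,0,0.03,0],
  [0,0,0.03,0],
  [0,0,0.025,0],
  [0,0,0.02,0],
  [0,0,0.0145,0],
  [0,0,0,0],
])

```text
time_s: 4.12
ee_pos: [0.4477, -0.0267, 0.0554]
eef_rot: [-3.14, 0.0, 1.234]
force: [0.1, 0.6, -0.2]
grip_width: 0.0566
grip_force: 0.0
```

Emit:
move_arm([
  [0,0,0,0],
  [0,0,0,0],
  [0,0,0,0],
  [0,0,0,0],
  [0,0,0,0],
], grip=0, force=25)

```text
time_s: 4.75
ee_pos: [0.4482, -0.0267, 0.0563]
eef_rot: [3.141, -0.0, 1.236]
force: [-1.4, 1.1, 5.5]
grip_width: 0.028
grip_force: 25.0
```

Emit:
move_arm([
  [0,0,-0.005,0],
  [0,0,-0.01,0],
  [0,0,-0.015,0],
  [0,0,-0.02,0],
  [0,0,-0.02,0],
  [0,0,-0.02,0],
  [0,0,-0.02,0],
  [0,0,-0.02,0],
  [0,0,0,0],
  [0,0,0,0],
])

```text
time_s: 6.0
ee_pos: [0.4478, -0.0267, 0.1855]
eef_rot: [-3.141, 0.0, 1.236]
force: [-0.8, -0.2, -1.5]
grip_width: 0.0277
grip_force: 25.0
```

```bash
python3 w.py .5683 .2857 .185 .021; python3 - <<'E'
from h import *
o=[]
for c in("scene","top"):
    im=cams.camera(c); cv2.imwrite(f"pics/{c}2.png",im); u,v=proj(c,[.448,-.027,.15]).astype(int); o.append(cv2.resize(im[max(v-48,0):max(v-48,0)+96,u-48:u+48],None,fx=4,fy=4,interpolation=cv2.INTER_CUBIC))
    print(c,proj(c,[.4482,-.0267,.135]).round(1),(u-48,max(v-48,0)))
cv2.imwrite("pics/g2.png",np.hstack(o))
E
```

```text
t 6.0 pos [ 0.4478 -0.0267  0.1855] rot [-3.1411e+00  1.0000e-04  1.2358e+00] q [-0.141  0.092  1.818  0.     1.232  0.194] yclose -0.335 F [-0.83 -0.16 -1.52] w 0.027720941135096624 gf 24.999836683273315
tool shift [0.3346 0.0111 0.0005] turn about tool z -0.356 
tool x [ 0.329  0.944 -0.   ] y [ 0.944 -0.329 -0.   ]
scene [210.2 127.6] (np.int64(161), np.int64(75))
top [316.1 230.8] (np.int64(269), np.int64(182))
```

View pics/g2.png

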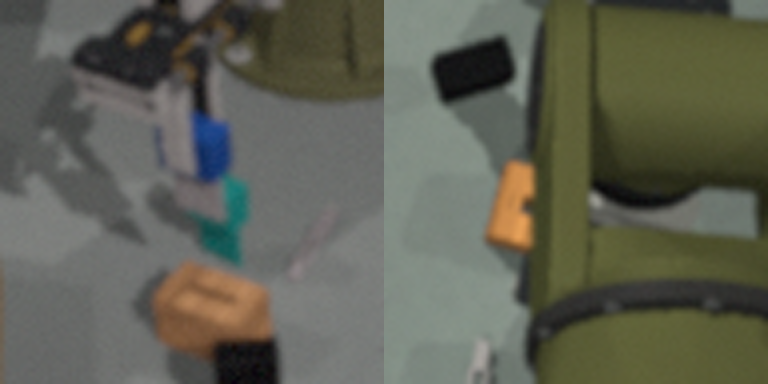

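The blue blade is held upright by the gripper and clear of the holder (scene crop 195,150), and the look-alikes are undisturbed. Next I move over the white box.

Emit:
move_arm([
  [0.0268,0.0011,0,0],
  [0.0418,0.0014,0,0],
  [0.0418,0.0014,0,0],
  [0.0418,0.0014,0,0],
  [0.0418,0.0014,0,0],
  [0.0418,0.0014,0,0],
  [0.0418,0.0014,0,0],
  [0.0418,0.0014,0,0],
  [0.015,0.0003,0,0],
  [0,0,0,-0.119],
  [0,0,0,-0.119],
  [0,0,0,-0.118],
  [0,0,0.02,0],
  [0,0,0.02,0],
  [0,0,0.01,0],
  [0,0,0,0],
])

```text
time_s: 8.1
ee_pos: [0.5684, 0.285, 0.1354]
eef_rot: [-3.14, 0.001, 1.591]
force: [0.6, -0.6, -0.8]
grip_width: 0.0278
grip_force: 25.0
```

```bash
python3 w.py .5683 .2857 .1213 .021; python3 - <<'E'
from h import *
print("slot",ray("scene",(212.3,147.5),.05))
o=[]
for c in("scene","top"):
    im=cams.camera(c); cv2.imwrite(f"pics/{c}3.png",im); u,v=proj(c,[.5683,.2857,.1]).astype(int); 
    big=cv2.resize(im,None,fx=6,fy=6,interpolation=cv2.INTER_CUBIC)
    for s in(-.03,.03):
        q=(proj(c,[.5683-np.sin(.021)*s,.2857+np.cos(.021)*s,.07])*6+2.5).astype(int); cv2.circle(big,tuple(int(t) for t in q),3,(0,0,255),-1)
    o.append(big[(v-32)*6:(v+32)*6,(u-32)*6:(u+32)*6])
cv2.imwrite("pics/g3.png",np.hstack(o))
E
```

```text
t 8.1 pos [0.5684 0.285  0.1354] rot [-3.1404e+00  5.0000e-04  1.5915e+00] q [ 0.407  0.551  1.333 -0.     1.259  0.387] yclose 0.021 F [ 0.55 -0.61 -0.84] w 0.027796304775473204 gf 24.999766051769257
tool shift [ 0.0007 -0.0001  0.0141] turn about tool z -0.0003 
tool x [-0.021  1.    -0.001] y [ 1.     0.021 -0.001]
slot [ 0.44516199 -0.02751434  0.05      ]
```

View pics/g3.png

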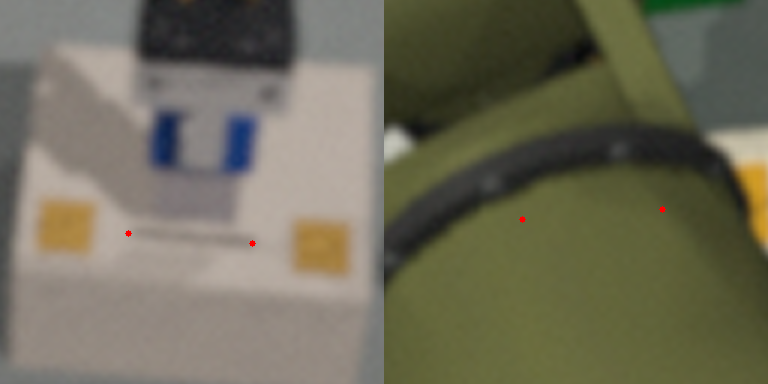

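```bash
python3 - <<'E'
from h import *
c="scene"; u,v=proj(c,[.5683,.2857,.1]).astype(int); f=lambda p:((proj(c,p)-[u-32,v-32])*6+2.5).round(1)
for s in(-.02,0,.02): print(s,f([.5684-np.sin(.021)*s,.285+s,.0841]), f([.5684+.003,.285+s,.0841]))
print("gapmid",f([.5683,.2857,.07])); E=telemetry.get_obs(); print(E["moment"],E["force"])
E
```

```text
-0.02 [149.4 214.9] [149.  218.7]
0 [190.9 218.3] [190.5 222.7]
0.02 [232.6 221.6] [232.1 226.7]
gapmid [190.4 238.4]
[-0.04722593 -0.10999668  0.02575316] [ 0.22673321 -0.10412177 -0.57531102]
```

The tip is lined up with the gap to about 1 mm: blade columns 150–237 against gap 128–252, and the tip row is as predicted. I'll press gently.

Emit:
move_arm([
  [0,0,0.006,0],
  [0,0,0.004,0],
  [0,0,0.002,0],
  [0,0,0.001,0],
  [0,0,0,0],
])

```text
time_s: 8.82
ee_pos: [0.5686, 0.2854, 0.123]
eef_rot: [3.142, -0.0, 1.592]
force: [-0.3, 0.5, 0.2]
grip_width: 0.0278
grip_force: 25.0
```

Emit:
move_arm([
  [0,0,0.001,0],
  [0,0,0.0005,0],
  [0,0,0,0],
])

```text
time_s: 9.2
ee_pos: [0.5686, 0.2854, 0.1214]
eef_rot: [-3.142, 0.0, 1.592]
force: [-0.5, -0.1, 0.3]
grip_width: 0.0275
grip_force: 25.0
```

Emit:
move_arm([
  [0,0,0.0005,0],
  [0,0,0.0005,0],
  [0,0,0,0],
])

```text
time_s: 9.57
ee_pos: [0.5687, 0.2855, 0.1212]
eef_rot: [3.141, -0.0, 1.592]
force: [-3.1, -0.8, 6.0]
grip_width: 0.0278
grip_force: 25.0
```

Emit:
move_arm([
  [0,-0.0006,0,0],
  [0,0,0.0004,0],
  [0,0,0,0],
  [0,0,0,0],
  [0,0,0,0],
])

```text
time_s: 10.2
ee_pos: [0.5685, 0.2855, 0.1212]
eef_rot: [3.14, -0.001, 1.592]
force: [-0.4, -1.5, 7.3]
grip_width: 0.0281
grip_force: 25.0
```

Jam confirmed: 7 N straight up with no further descent. I'll hold briefly, then lift.

Emit:
move_arm([
  [0,0,0,0],
  [0,0,0,0],
  [0,0,0,0],
  [0,0,0,0],
  [0,0,-0.004,0],
  [0,0,-0.015,0],
  [0,0,-0.02,0],
  [0,0,-0.025,0],
  [0,0,0,0],
])

```text
time_s: 11.32
ee_pos: [0.5687, 0.2858, 0.1864]
eef_rot: [3.138, -0.002, 1.592]
force: [0.5, 0.1, -2.1]
grip_width: 0.0275
grip_force: 25.0
```

```bash
python3 w.py .5478 -.2673 .185 .277
```

```text
t 11.325 pos [0.5687 0.2858 0.1864] rot [ 3.1380e+00 -1.5000e-03  1.5918e+00] q [0.408 0.506 1.279 0.    1.353 0.387] yclose 0.021 F [ 0.53  0.05 -2.13] w 0.02749025934400993 gf 24.99980092048645
tool shift [-5.525e-01 -3.250e-02  5.000e-04] turn about tool z -0.256 
tool x [-0.021  1.     0.002] y [1.    0.021 0.004]
```

Emit:
move_arm([
  [-0.0205,-0.0012,0,0],
  [-0.0428,-0.0025,0,0],
  [-0.0428,-0.0025,0,0],
  [-0.0428,-0.0025,0,0],
  [-0.0428,-0.0025,0,0],
  [-0.0428,-0.0025,0,0],
  [-0.0428,-0.0025,0,0],
  [-0.0428,-0.0025,0,0],
  [-0.0428,-0.0025,0,0],
  [-0.0428,-0.0025,0,0],
  [-0.0428,-0.0025,0,0],
  [-0.0428,-0.0025,0,0],
  [-0.0428,-0.0025,0,0],
  [-0.0184,-0.0013,0,0],
  [0,0,0,-0.128],
  [0,0,0,-0.128],
  [0,0,0.02,0],
  [0,0,0.02,0],
  [0,0,0.01,0],
  [0,0,0,0],
])

```text
time_s: 13.82
ee_pos: [0.5467, -0.2674, 0.1335]
eef_rot: [-3.141, -0.001, 1.848]
force: [-0.1, -0.5, -0.1]
grip_width: 0.0277
grip_force: 25.0
```

```bash
python3 w.py .5478 -.2673 .1213 .277; python3 - <<'E'
from h import *
P=np.array(telemetry.get_obs()["ee_pos"])
o=[]
for c in("scene","top"):
    im=cams.camera(c); cv2.imwrite(f"pics/{c}4.png",im); u,v=proj(c,[.5478,-.2673,.1]).astype(int); 
    big=cv2.resize(im,None,fx=6,fy=6,interpolation=cv2.INTER_CUBIC)
    for p,z,l,col in(([.5478,-.2673],.07,.03,(0,0,255)),(P,P[2]-.0513,.02,(0,255,0))):
      for s in(-l,0,l):
        q=(proj(c,[p[0]-np.sin(.277)*s,p[1]+np.cos(.277)*s,z])*6+2.5).astype(int); cv2.circle(big,tuple(int(t) for t in q),2,col,-1)
    o.append(big[(v-32)*6:(v+32)*6,(u-32)*6:(u+32)*6])
cv2.imwrite("pics/g4.png",np.hstack(o))
E
```

```text
t 13.825 pos [ 0.5467 -0.2674  0.1335] rot [-3.1407e+00 -1.0000e-03  1.8479e+00] q [-0.515  0.494  1.424  0.     1.225 -0.792] yclose 0.277 F [-0.12 -0.49 -0.09] w 0.027661197839031492 gf 24.999815225601196
tool shift [-0.0002  0.0011  0.0122] turn about tool z 0.0001 
tool x [-0.274  0.962  0.001] y [ 0.962  0.274 -0.001]
```

View pics/g4.png

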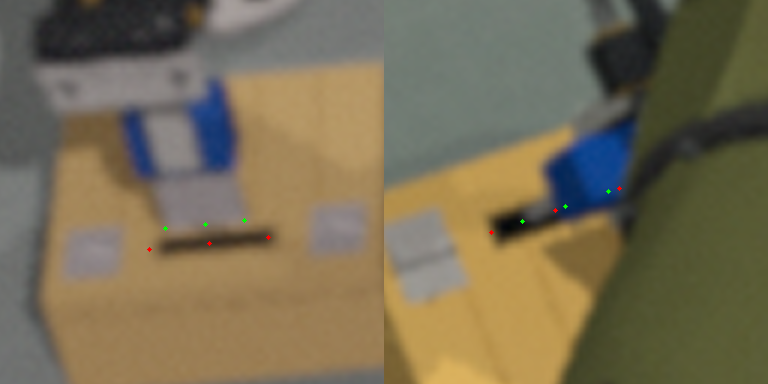

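In the scene view, the gap spans columns 160–275 and the blade tip 157–247. I'll shift about 3 mm along the gap and 1 mm in x, then go in with force checks.

Emit:
move_arm([
  [0.003,0.001,0,0],
  [0,0,0.006,0],
  [0,0,0.005,0],
  [0,0,0.004,0],
  [0,0,0.004,0],
  [0,0,0,0],
])

```text
time_s: 14.68
ee_pos: [0.5471, -0.2645, 0.1147]
eef_rot: [-3.141, -0.0, 1.848]
force: [0.3, -0.5, -0.5]
grip_width: 0.0279
grip_force: 25.0
```

Emit:
move_arm([
  [0,0,0.006,0],
  [0,0,0.006,0],
  [0,0,0.006,0],
  [0,0,0.006,0],
  [0,0,0.006,0],
  [0,0,0,0],
])

```text
time_s: 15.42
ee_pos: [0.547, -0.2644, 0.0845]
eef_rot: [-3.141, -0.001, 1.848]
force: [-0.8, 0.5, -1.1]
grip_width: 0.0281
grip_force: 25.0
```

Emit:
move_arm([
  [0,0,0.004,0],
  [0,0,0.002,0],
  [0,0,0.001,0],
  [0,0,0.001,0],
  [0,0,0,0],
])

```text
time_s: 16.05
ee_pos: [0.5472, -0.2645, 0.077]
eef_rot: [-3.142, -0.0, 1.848]
force: [-0.6, 0.3, -0.4]
grip_width: 0.0274
grip_force: 25.0
```

Emit:
move_arm([
  [0,0,0.0007,0],
  [0,0,0.0006,0],
  [0,0,0,0],
])

```text
time_s: 16.42
ee_pos: [0.5473, -0.2646, 0.0763]
eef_rot: [3.141, 0.0, 1.848]
force: [-2.3, 1.9, 5.4]
grip_width: 0.0277
grip_force: 25.0
```

Home: the handle rests at the expected height with 5 N. I'll release and retract straight up.

Emit:
move_arm([
  [0,0,0,0],
  [0,0,0,0],
  [0,0,0,0],
  [0,0,0,0],
  [0,0,0,0],
], grip=0.6)

```text
time_s: 17.05
ee_pos: [0.5473, -0.2645, 0.0757]
eef_rot: [3.142, 0.0, 1.848]
force: [0.2, 0.1, -0.5]
grip_width: 0.0562
grip_force: 0.0
```

Emit:
move_arm([
  [0,0,-0.01,0],
  [0,0,-0.02,0],
  [0,0,-0.03,0],
  [0,0,-0.03,0],
  [0,0,-0.03,0],
  [0,-0.04,-0.01,0],
  [0,-0.04,0,0],
  [0,-0.04,0,0],
  [0,-0.04,0,0],
  [0,0,0,0],
])

```text
time_s: 18.3
ee_pos: [0.3919, -0.3089, 0.2069]
eef_rot: [3.141, 0.001, 1.845]
force: [-0.7, 0.9, -0.5]
grip_width: 0.0566
grip_force: 0.0
```

```bash
python3 - <<'E'
from h import *
o=[]
for c in("scene","top"):
    im=cams.camera(c); cv2.imwrite(f"pics/{c}5.png",im); u,v=proj(c,[.5478,-.2646,.09]).astype(int)
    big=cv2.resize(im,None,fx=5,fy=5,interpolation=cv2.INTER_CUBIC); pp=[]
    m=np.zeros((384,512),np.uint8); m=(hull(c,.5473,-.2646,.277,[[-.014,.014],[-.025,.025],[.07,.11]])*255).astype(np.uint8)
    m=cv2.resize(m,None,fx=5,fy=5); cv2.drawContours(big,cv2.findContours((m>127).astype(np.uint8),0,2)[0],-1,(0,255,255),1)
    o.append(big[(v-38)*5:(v+38)*5,(u-38)*5:(u+38)*5])
cv2.imwrite("pics/g5.png",np.hstack(o))
d=lambda a,b:(np.abs(a.astype(int)-b)).max(2)
a,b=cv2.imread("pics/scene0.png"),cv2.imread("pics/scene5.png"); print("jar diff",d(a,b)[185:222,190:218].max())
E
```

```text
jar diff 16
```

View pics/g5.png

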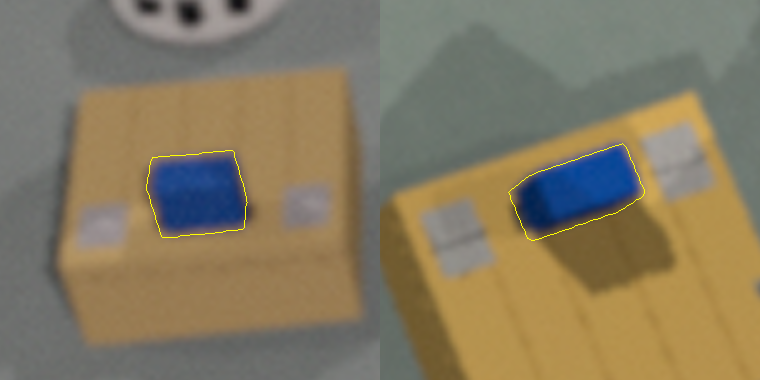

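The handle sits flat on the bamboo box (scene crop 197,195; top crop 578,190) and matches the outline of the fully home pose. The jar hasn't moved, and the arm is clear.

```bash
python3 -c "
from station import hand_in
print(hand_in())"
```

```text
the job is handed in; nothing more can be done
None
```

I pressed the blue blade lightly on the middle of the white box's gap, where it jammed at about 7 N. I then slid it fully home in the bamboo box's gap and released it standing there; the jar is unmoved, and I handed the job in at about 18 s.

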